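Lock the wet grinder's drum with its long bolt

TASK

Take the T-handled locking bolt out of the wooden block, lower it upright into the hollow column in the middle of the wet grinder, and start it gently in the thread at the bottom by feel: turn it backwards (anticlockwise) under light pressure until it drops into the thread, then screw it in clockwise until its collar sits flush on top of the column. Never force it, leave the things around it where they stand, and let go of the bolt at the end.

Things in the scene. Friction and masses are not known exactly. Their poses are not given: they have to be found in the camera images.
- bolt_grip (a point): Centre of the T-handle of the steel locking bolt (0.2 kg): an aluminium bar 60 mm long (x axis), 14 mm thick (y), 22 mm high; z runs up along the bolt. It starts upright, hanging by its collar in the wooden block. Below this centre: neck 18 mm in diameter from 11 to 22 mm, collar from 22 to 27 mm, foot 114.75 mm below.
- bolt_collar (a point): Centre of the underside of the bolt's round collar (50 mm across), 27 mm below the bar's centre; z up the bolt. Under it a 28 mm thick shoulder for 20 mm, then a 16 mm thick shank.
- bolt_lugs (a point): On the bolt's axis, level with the undersides of its three lugs: 113.75 mm below the bar's centre, 86.75 mm below the collar's underside. The lugs stand out radially at the foot, 120 degrees apart, the first along the bar's +x; 4 mm thick, reaching 14.5 mm from the axis. They engage the thread.
- column_mouth (a point): Centre of the rim of the grinder's upright hollow column, 170 mm above the counter, z up. Column 50 mm across outside, bore 32 mm across with a bevelled mouth 41 mm wide. It rises 20 mm above the drum's rim (drum 196 mm across). The collar must end flush on this rim.
- thread_land (a point): On the column's axis at the bottom of the bore, 75 mm below the rim: a flat land with three 30 degree notches 120 degrees apart, at an angle that is unknown and hidden. Just anticlockwise (from above) of each notch stands a tooth, 12 degrees wide, 5 mm high. Lugs on the land jam on the teeth if turned clockwise; turned anticlockwise (1.9 rad at most) they drop into the notches.
- thread_start (a point): On the axis at the notches' floor, 8.5 mm below the land. Lugs here (collar 3.2 mm above the rim) have 0.2 rad of play between tooth and thread. Right-handed three-start thread: clockwise takes them down 36 mm per turn (5.7 mm per rad) with 1.5 mm of axial play; the collar meets the rim after 0.7 to 1.2 rad, the thread ends 0.45 rad later.
- grinder: Wet grinder, fixed: round white base 230 mm across, 70 mm high, with the drum on it; origin on the counter under the column's axis, z up. The motor spindle that carries the land and thread yields up or down on a spring of 2.5 N per mm (down 8 mm, up 4 mm) and resists turning with 0.8 Nm. Over 40 N between bolt and grinder is forcing.
- block_top (a point): Centre of the top of the wooden block (80 x 80 x 98 mm, fixed), at the mouth of its hole (34 mm across, right through) from which the bolt hangs by its collar.
- tumbler: Steel tumbler, 68 mm across, 85 mm high, upright; origin at the centre of its underside. A bystander.
- davara: Wide steel davara bowl, 100 mm across, 45 mm high; origin at the centre of its underside. A bystander.
- tawa: Flat round aluminium tawa, 250 mm across with a black handle, on the left burner; origin at the centre of its underside. A bystander.
- spatula: Wooden dosa spatula, 300 mm long, lying at the far side. A bystander.
- jar: Small jar, 60 mm across, 90 mm high. A bystander.
- pod: Empty white plastic pod, 44 mm across, 28 mm high. A bystander.
Things that resemble listed ones, but are neither listed nor needed, are in the scene too. What is shaped like the part that bears bolt_grip but green or yellow is not meant.

How it is judged (in metres and radians):
On the way:
1. the bolt is down in the column, upright on its axis (z of bolt_collar in the frame of column_mouth below 0.024 m and horizontal distance between bolt_collar and column_mouth below 0.008 m), for 0.1 s.
At the end, for the whole second after the job is handed in: The bolt is screwed home: the underside of its collar within 1.5 mm of the column's rim (it stands about 3 mm or more above it unless it is screwed in), within 5 mm of the axis and upright within 3 degrees, at rest and released (z of bolt_collar in the frame of column_mouth below 0.0015 m and horizontal distance between bolt_collar and column_mouth below 0.005 m and angle between the z axis of bolt_collar and the z axis of column_mouth, either way round below 0.05 rad and linear speed of bolt below 0.01 m/s and contact force between the fingers and bolt below 0.1 N); the robot touches nothing.
It fails at once if the bolt is forced: more than 40 N between it and the grinder (contact force between bolt and grinder above 40 N).
It fails at once if a bystander is shifted by more than 30 mm (distance of any of tumbler, davara, tawa, spatula, jar, pod from where it was at the start of the episode above 0.03 m).
It also fails if it takes over 64 s, if anything falls off the work surface, if the arm or the gripper's body presses on something with over 40 N, if the wrist force passes 120 N, or if a joint passes its speed limit or range.

ROBOT

A 6-joint arm with a two-finger parallel gripper is mounted at the origin on the work surface. World frame = base frame: x ahead of the robot, y to its left, z up, the work surface at z = 0. Lengths are in mm, angles in rad, forces in N, time in s.
With the tool pointing down it reaches from about 400 to 925 mm from the base axis. Payload 12.5 kg.
Tool frame: the origin (TCP) lies at the centre of the arm's flange, where the gripper is bolted on; the fingertips stand 190 mm ahead of it and the grasp point (between the pads) lies env.grip_point_offset ahead of it (env.grip_point_offset is the distance from the TCP to the grasp point, in mm); z points along the fingers, x is the direction in which the jaws open and shut, and the axes are right-handed (so a half turn about z gives the same grasp; the last joint's range is limited). The gripper opens to 95 mm and grips with 3 to 60 N. Pads are 20 mm wide; open, the fingers measure 119 mm over their backs; the gripper's body (75 mm by 180 mm) begins 59 mm behind the grasp point.
Start: joints at [-1.312, 0.491, 1.559, -0, 1.092, -0.106], TCP at [222.996, -583.865, 404.761] pointing down, gripper open.
Joint ranges: [-3.1, 3.1], [-0.84, 2.19], [0.05, 2.79], [-1.13, 4.28], [0.06, 2.93], [-2.69, 2.69]. Speed limits (rad/s): [2.22, 2.22, 2.79, 3.14, 3.14, 3.14].

INTERFACE

Orientations are given as [roll, pitch, yaw] about the fixed x, y, z axes, in that order (R = Rz(yaw) Ry(pitch) Rx(roll)).
In Python, from cell import state, read_camera, camera_model, job_done, env gives the robot as it stands.
- The arm moves only by the tool arm_command, never from a script. Its argument "steps" is a list of rows, each a list of 6 numbers: the shift along the tool's x, y, z in cm, then the turn, a rotation vector about the tool's x, y, z in degrees. In form: [[dx, dy, dz, rx, ry, rz], ...]. A call has 1 to 12 rows; each row is the pose to reach, as a shift and turn from the pose commanded when the call began, along the tool's axes at that moment; what a row does not reach only later rows make up. A row lasts 1/12 s, in which the tool goes at most 41.7 mm and 7.16 degrees, less where a joint would pass 70% of its speed; a pose out of reach is approached as far as the arm can. A call with a gripper value outside its range is refused whole. "jaw" is the finger opening in cm, from 0 to 9.51, set as the call begins (left out, the last holds). The fingers move at their own pace and stop on an object; the grip force is fixed at half the most. Time passes only in rows, so rows that repeat a pose let the fingers close. It gives the time, the measured TCP pose, the force and the opening at its end, in the units of the state.
- state(): the state, without advancing time (a new reading comes with each control period).
- read_camera(name): name is "scene" or "side" or "wrist"; returns the picture (400x640x3 uint8, red, green, blue); there is no depth.
- camera_model(name): a dict with "K" (3x3 intrinsics, pixels), "xyz" and "rotation" of the camera in the world. Camera axes: x right, y up, looking along -z (the intrinsics and any distortion apply to the point x, -y, -z); pixel columns grow to the right and rows downward; lengths in mm; the calibration is good to about 2 mm. The wrist camera is an equidistant fisheye: a pixel r from the principal point sees the ray r / f radians off the axis. A picture is of the moment at which its call begins: read the wrist's pose just before it. camera_model takes no time and is no camera call; for the wrist camera it gives the pose at the moment of the call.
- job_done(): hands the job in, once; it reports no verdict.
The state is a dict: "t": time; "joints": joint angles; "qvel": joint speeds; "tau": joint torques, N m; "eef_pos": TCP position; "tcp_rot": TCP orientation; "ft_force": force on the tool from outside, world axes, zero at the start; "moment": the same for the moment, N m; "opening": opening from 0.0 (shut) to 1.0 (fully open).
Only numpy, scipy, OpenCV 4.12 (cv2) and the standard library are available. Lean on these libraries where they do the work, as an engineer would, in place of code of your own. Each camera call takes 0.05 s, during which the arm holds its last target. There are 200 camera calls.

## Working session

There is one attempt and no reset: what is moved stays moved. The work goes in short steps, Python scripts to look and compute and a tool call to move; the robot and the scene stay as the last step left them, time stands still between calls to the robot, and variables do not carry over. Pictures are saved under pics/ and viewed, about 8 in all and at most 12, crops included, and the job is handed in when it is done.

Besides the shell and the picture viewer there is one more tool, called after "Emit:" in YAML: its name, and indented under it one key for each argument. arm_command: Moves the arm, as the interface text tells. Its arguments: {"type":"object","properties":{"steps":{"type":"array"},"jaw":{"type":"number"}},"required":["steps"]}

```bash
mkdir -p pics; ls
python3 - <<'E'
from cell import *
import cv2,numpy as np
print(state(), env.grip_point_offset)
for n in ["scene","side","wrist"]:
    m=camera_model(n); im=read_camera(n); cv2.imwrite(f"pics/{n}0.png",im[:,:,::-1]); print(n,m)
E
```

```text
pics
{'t': 0.0, 'joints': array([-1.31156867e+00,  4.91549559e-01,  1.55949296e+00,  2.19997604e-05,
        1.09173027e+00, -1.05567634e-01]), 'qvel': array([-3.26901206e-04, -4.46749571e-05, -4.49658575e-04, -1.04390872e-04,
       -1.93830564e-03, -7.84643418e-04]), 'tau': array([ 2.86324808e-03, -6.12637067e+01, -2.58175421e+01,  6.94180978e-02,
        4.82706015e-02, -1.03882101e-04]), 'eef_pos': array([ 223.00232624, -583.80775912,  404.1528578 ]), 'tcp_rot': array([-3.14144890e+00,  1.17151298e-03, -1.20601111e+00]), 'ft_force': array([ 0.23081015,  0.2940817 , -0.47996145]), 'moment': array([-0.00307645, -0.02855077, -0.01860851]), 'opening': 1.0015822785189301} 171.3
scene {'K': array([[490.22891074,   0.        , 316.12112631],
       [  0.        , 490.22891074, 192.61065412],
       [  0.        ,   0.        ,   1.        ]]), 'xyz': array([1178.38560282,  506.25380607, 1141.23066202]), 'rotation': array([0.6193513 , 0.0120013 , 2.12061583])}
side {'K': array([[464.37037841,   0.        , 313.24089121],
       [  0.        , 464.37037841, 196.03476719],
       [  0.        ,   0.        ,   1.        ]]), 'xyz': array([ 462.53641032, -648.15804417, 1003.76116217]), 'rotation': array([ 0.71291367, -0.00101039, -0.12628894])}
wrist {'K': array([[309.70691629,   0.        , 317.25229595],
       [  0.        , 309.70691629, 202.35980229],
       [  0.        ,   0.        ,   1.        ]]), 'xyz': array([ 297.0787042 , -555.02683161,  384.1059952 ]), 'rotation': array([-0.2843403 ,  0.00164668, -1.20714172])}
```

View pics/scene0.png

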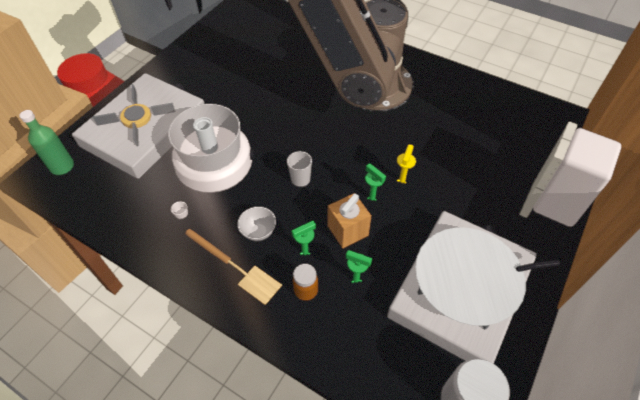

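View pics/side0.png

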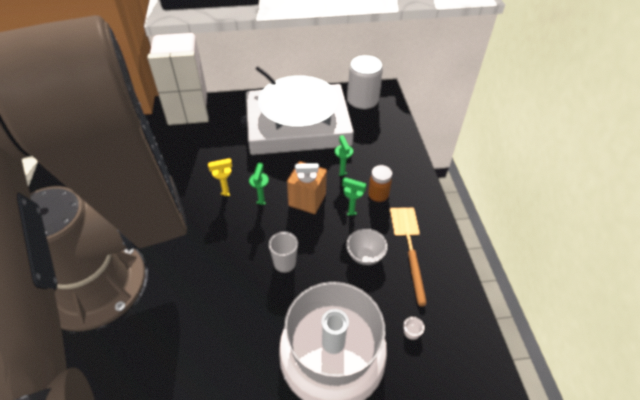

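The scene view shows the grinder's column at about (205,133) and the bolt in the wooden block at about (349,207). The side view shows them at about (335,322) and (307,172). T-handle candidates in the scene view are green at (374,180), (304,235) and (357,263), yellow at (406,160), and grey metal at (349,205). Only the grey one is aluminium-coloured and hangs in the wooden block, so I'll confirm it in a crop.

Run:
```python
import cv2,numpy as np
a=cv2.imread("pics/scene0.png");b=cv2.imread("pics/side0.png")
def c(im,x,y,w=50,h=37): return cv2.resize(im[y-h:y+h,x-w:x+w],(400,296),interpolation=cv2.INTER_CUBIC)
cv2.imwrite("pics/crop1.png",np.vstack([np.hstack([c(a,349,215),c(a,205,140)]),np.hstack([c(b,307,180),c(b,335,325)])]))
```

```text
(no output)
```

View pics/crop1.png

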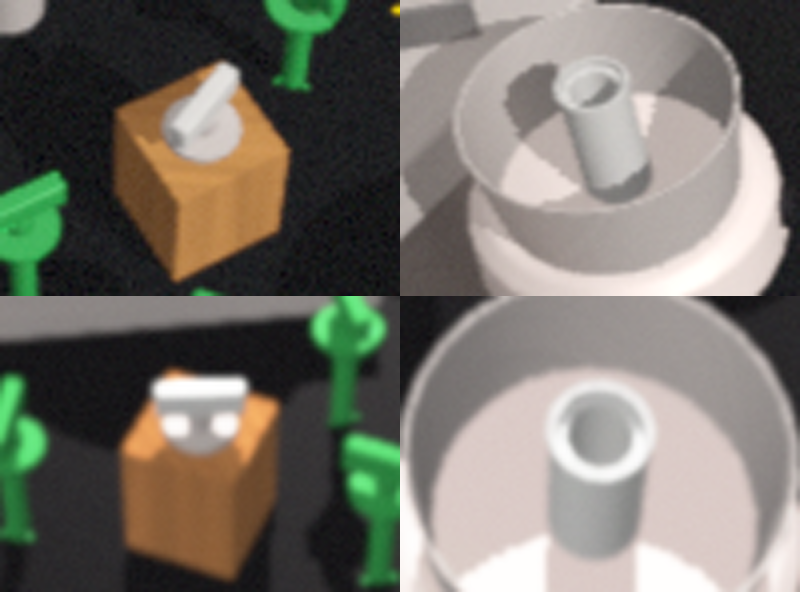

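The crop confirms it: the grey metal bolt hangs by its collar in the wooden block, with its bar at scene (350.5,204) and side (307,167). The column rim is centred at scene (203,124) and side (335,322).

```bash
cat > h.py <<'E'
import numpy as np,cv2
from scipy.spatial.transform import Rotation as R
from cell import *
def ray(m,u,v,fish=False):
    K=m["K"]; x=(u-K[0,2])/K[0,0]; y=(v-K[1,2])/K[1,1]
    if fish:
        r=np.hypot(x,y); d=np.array([x,y,0])*np.sinc(r/np.pi); d[2]=np.cos(r)
    else: d=np.array([x,y,1.])
    return m["xyz"], R.from_euler("xyz",m["rotation"]).apply(d*[1,-1,-1])
def onz(m,u,v,z,fish=False):
    o,d=ray(m,u,v,fish); return o+d*(z-o[2])/d[2]
def tri(rs):
    A=0;b=0
    for o,d in rs:
        d=d/np.linalg.norm(d);P=np.eye(3)-np.outer(d,d);A=A+P;b=b+P@o
    return np.linalg.solve(A,b)
def target(pos_grip,yaw):
    "move in tool axes (cm,deg) bringing the grasp point to pos_grip, pointing down, tool x at yaw"
    s=state();T=R.from_euler("xyz",s["tcp_rot"]);D=R.from_euler("xyz",[np.pi,0,yaw])
    p=np.array(pos_grip)+[0,0,env.grip_point_offset]
    return np.round(T.inv().apply(p-s["eef_pos"])/10,2),np.round((T.inv()*D).as_rotvec(degrees=True),2)
E
python3 - <<'E'
from h import *
a=camera_model("scene");b=camera_model("side")
for n,pa,pb,z in [("bolt",(350.5,203.8),(307,167.2),128),("rim",(203,124.2),(335,322.2),170)]:
    print(n,tri([ray(a,*pa),ray(b,*pb)]),onz(a,*pa,z),onz(b,*pb,z))
# bar ends from crop, top face
o=np.array([299,178]);f=lambda x,y:onz(a,*(o+np.array([x,y])/4),136)
p,q=f(232,72),f(178,128); print(p,q,np.degrees(np.arctan2(*(p-q)[1::-1])))
o=np.array([257,143]);g=lambda x,y:onz(b,*(o+np.array([x,y-296])/4),136)
p,q=g(153,384),g(247,384); print(p,q,np.degrees(np.arctan2(*(q-p)[1::-1])))
E
```

```text
bolt [554.04956195 208.48225173 125.43911099] [553.82841052 209.84971311 128.        ] [555.12103127 204.56821283 128.        ]
rim [ 555.0156216  -252.82873438  163.84613684] [ 557.86677036 -247.59573574  170.        ] [ 555.28622892 -256.38510168  170.        ]
[529.76788875 214.61189716 136.        ] [583.673996   206.45025214 136.        ] 171.390531009791
[524.65742371 208.63002768 136.        ] [585.78450132 200.93108232 136.        ] -7.178594371870448
```

Run:
```python
from h import *
print(target([554.5,207.5,235],np.radians(-97.7)))
```

```text
(array([-62.1 , -59.2 ,  -0.15]), array([1.00e-02, 5.00e-02, 2.86e+01]))
```

Emit:
arm_command:
  steps:
    - [-62.1,-59.2,-0.15,0,0.05,28.6]
    - [-62.1,-59.2,-0.15,0,0.05,28.6]
    - [-62.1,-59.2,-0.15,0,0.05,28.6]
    - [-62.1,-59.2,-0.15,0,0.05,28.6]
    - [-62.1,-59.2,-0.15,0,0.05,28.6]
    - [-62.1,-59.2,-0.15,0,0.05,28.6]
    - [-62.1,-59.2,-0.15,0,0.05,28.6]
    - [-62.1,-59.2,-0.15,0,0.05,28.6]
    - [-62.1,-59.2,-0.15,0,0.05,28.6]
    - [-62.1,-59.2,-0.15,0,0.05,28.6]
    - [-62.1,-59.2,-0.15,0,0.05,28.6]
    - [-62.1,-59.2,-0.15,0,0.05,28.6]

```text
t: 1.15
eef_pos: [416.4, -120.7, 405.7]
tcp_rot: [-3.141, -0.001, -1.705]
ft_force: [0.7, 0.4, 0.2]
opening: 0.995
```

Run:
```python
from h import *
s=state();print(s["eef_pos"],s["tcp_rot"]); print(target([554.5,207.5,235],np.radians(-97.7)))
cv2.imwrite("pics/w1.png",read_camera("wrist")[:,:,::-1])
```

```text
[ 416.38600093 -120.69237926  405.71011917] [-3.14114167e+00 -9.94644576e-04 -1.70543369e+00]
(array([-34.38,  -9.28,  -0.09]), array([-0.03, -0.06, -0.01]))
```

Emit:
arm_command:
  steps:
    - [-34.4,-9.3,0,0,0,0]
    - [-34.4,-9.3,0,0,0,0]
    - [-34.4,-9.3,0,0,0,0]
    - [-34.4,-9.3,0,0,0,0]
    - [-34.4,-9.3,0,0,0,0]
    - [-34.4,-9.3,0,0,0,0]
    - [-34.4,-9.3,0,0,0,0]
    - [-34.4,-9.3,0,0,0,0]
    - [-34.4,-9.3,0,0,0,0]
    - [-34.4,-9.3,0,0,0,0]
    - [-34.4,-9.3,0,0,0,0]
    - [-34.4,-9.3,0,0,0,0]
  jaw: 5.5

```text
t: 2.2
eef_pos: [554.2, 205.3, 405.0]
tcp_rot: [3.141, -0.001, -1.705]
ft_force: [-1.0, -0.1, 1.1]
opening: 0.575
```

Run:
```python
from h import *
s=state();print(s["eef_pos"],s["tcp_rot"]); print(target([554.5,207.5,235],np.radians(-97.7)))
m=camera_model("wrist");print(m)
cv2.imwrite("pics/w2.png",read_camera("wrist")[:,:,::-1])
```

```text
[554.17130262 205.31282111 404.96879847] [ 3.14096215e+00 -1.43468213e-03 -1.70503465e+00]
(array([-0.22, -0.  , -0.13]), array([ 0.04, -0.08,  0.01]))
{'K': array([[309.70691629,   0.        , 317.25229595],
       [  0.        , 309.70691629, 202.35980229],
       [  0.        ,   0.        ,   1.        ]]), 'xyz': array([632.74266647, 195.25635419, 384.78408377]), 'rotation': array([-2.85307595e-01, -1.11896466e-03, -1.70616275e+00])}
```

View pics/w2.png

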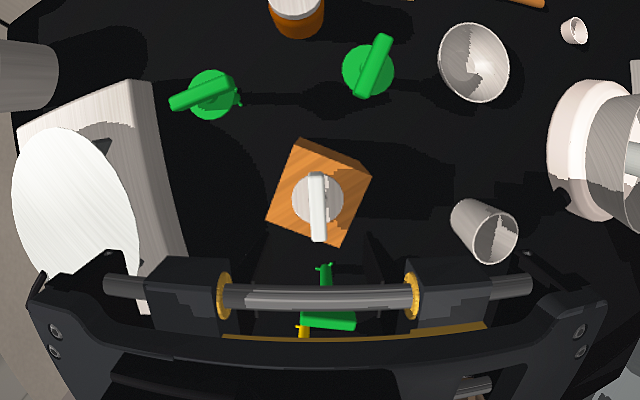

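Wrist view: the bar runs from about (315,173) to (318,241) and the collar disc is centred near (317,199). One green decoy lies under the gripper at (328,300).

Run:
```python
from h import *
im=cv2.imread("pics/w2.png");m={'K': camera_model("wrist")["K"],'xyz':np.array([632.743,195.256,384.784]),'rotation':np.array([-.285308,-.001119,-1.706163])}
h=cv2.cvtColor(im,cv2.COLOR_BGR2HSV);k=np.zeros(im.shape[:2],np.uint8)
k[150:260,270:370]=((h[150:260,270:370,1]<40)&(h[150:260,270:370,2]>215))*255
c=max(cv2.findContours(k,0,1)[0],key=cv2.contourArea);r=cv2.minAreaRect(c);print(r)
P=np.array([onz(m,u,v,136,True)[:2] for u,v in c[:,0]]);rr=cv2.minAreaRect(P.astype(np.float32));print(rr)
# collar disc (top z=103): grey any
k2=np.zeros_like(k);k2[150:260,270:370]=((h[150:260,270:370,1]<60)&(h[150:260,270:370,2]>90))*255
c=max(cv2.findContours(k2,0,1)[0],key=cv2.contourArea)[:,0]
Q=np.array([onz(m,u,v,103,True)[:2] for u,v in c])
e=Q[np.abs(Q[:,0]-554)<40]; print(Q.min(0),Q.max(0))
for x in (535,545,555,565):
    s=Q[np.abs(Q[:,0]-x)<2.5];print(x,s[:,1].min(),s[:,1].max())
print([np.round(onz(m,u,v,60,True)) for u,v in [(328,320),(326,268)]])
```

```text
((307.48895263671875, 209.29005432128906), (64.6473617553711, 30.379005432128906), 86.98721313476562)
((554.5421142578125, 213.83038330078125), (25.515727996826172, 57.40279769897461), 85.42448425292969)
[510.68524752 181.70000712] [580.70210344 230.12818717]
535 189.8290514549853 223.7429322793782
545 182.86775501467002 229.1738423175079
555 181.7542664705831 229.97146050608535
565 182.95287999149807 228.42903304596462
[array([378., 215.,  60.]), array([457., 208.,  60.])]
```

Run:
```python
from h import *
im=cv2.imread("pics/w2.png")
cv2.imwrite("pics/w2c.png",cv2.resize(im[160:250,257:377],(800,600),interpolation=cv2.INTER_CUBIC))
```

```text
(no output)
```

View pics/w2c.png

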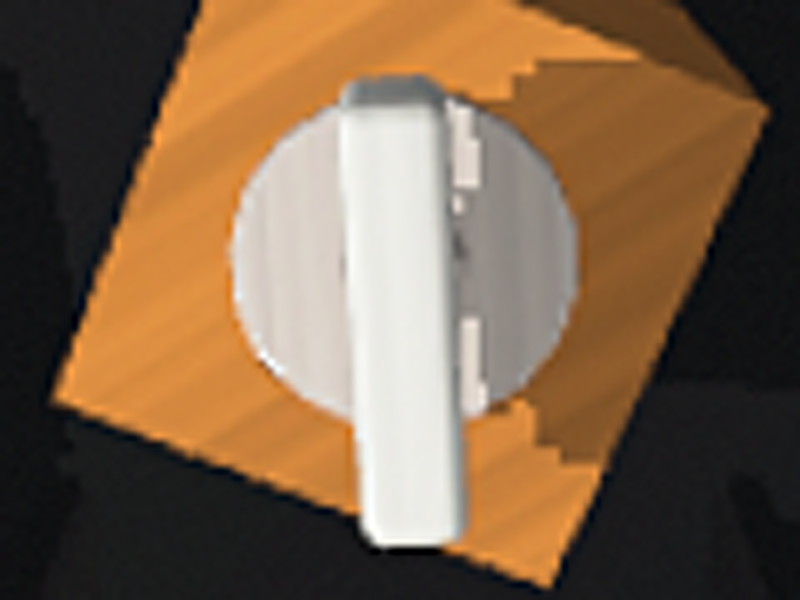

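The top face of the bar runs from wrist pixel (315.9,175.9) to (319,242), and the collar disc is centred at about (317.5,198).

Run:
```python
from h import *
m={'K': camera_model("wrist")["K"],'xyz':np.array([632.743,195.256,384.784]),'rotation':np.array([-.285308,-.001119,-1.706163])}
a,b=[onz(m,u,v,136,True) for u,v in [(315.4,175.4),(318.45,241.5)]]
print(a,b,(a+b)/2,np.linalg.norm(a-b),np.degrees(np.arctan2(*(a-b)[1::-1])))
c=(a+b)/2
print(target([c[0],c[1],128],np.arctan2(*(a-b)[1::-1])-np.pi/2))
```

```text
[583.38764466 203.22696505 136.        ] [524.92871626 208.60260012 136.        ] [554.15818046 205.91478259 136.        ] 58.705568405182746 -5.253901323442527
(array([-1.100e-01,  1.000e-02,  1.059e+01]), array([ 0.02, -0.07, -2.48]))
```

Emit:
arm_command:
  steps:
    - [-0.1,0,1,0,0,-2.5]
    - [-0.1,0,2,0,0,-2.5]
    - [-0.1,0,4,0,0,-2.5]
    - [-0.1,0,6,0,0,-2.5]
    - [-0.1,0,7.5,0,0,-2.5]
    - [-0.1,0,8.5,0,0,-2.5]
    - [-0.1,0,9.3,0,0,-2.5]
    - [-0.1,0,10,0,0,-2.5]
    - [-0.1,0,10.4,0,0,-2.5]
    - [-0.1,0,10.6,0,0,-2.5]
    - [-0.1,0,10.6,0,0,-2.5]

```text
t: 3.17
eef_pos: [554.6, 206.6, 299.3]
tcp_rot: [-3.141, -0.001, -1.662]
ft_force: [-0.3, 0.2, 0.3]
opening: 0.577
```

Emit:
arm_command:
  steps:
    - [0,0,0,0,0,0]
    - [0,0,0,0,0,0]
    - [0,0,0,0,0,0]
    - [0,0,0,0,0,0]
    - [0,0,0,0,0,0]
    - [0,0,0,0,0,0]
    - [0,0,0,0,0,0]
    - [0,0,0,0,0,0]
    - [0,0,0,0,0,0]
    - [0,0,0,0,0,0]
  jaw: 0

```text
t: 4.0
eef_pos: [554.6, 206.6, 299.4]
tcp_rot: [-3.141, -0.001, -1.662]
ft_force: [-0.9, -1.0, 1.9]
opening: 0.174
```

Emit:
arm_command:
  steps:
    - [0,0,0,0,0,0]
    - [0,0,0,0,0,0]
    - [0,0,0,0,0,0]
    - [0,0,0,0,0,0]

```text
t: 4.33
eef_pos: [554.6, 206.6, 299.4]
tcp_rot: [-3.141, -0.001, -1.662]
ft_force: [-0.2, -2.2, 4.2]
opening: 0.173
```

Emit:
arm_command:
  steps:
    - [0,0,-0.5,0,0,0]
    - [0,0,-1.5,0,0,0]
    - [0,0,-3,0,0,0]
    - [0,0,-5,0,0,0]
    - [0,0,-7,0,0,0]
    - [0,0,-9,0,0,0]
    - [0,0,-11.5,0,0,0]
    - [0,0,-14,0,0,0]
    - [0,0,-17,0,0,0]
    - [0,0,-20,0,0,0]
    - [0,0,-21,0,0,0]
    - [0,0,-21,0,0,0]

```text
t: 5.33
eef_pos: [554.1, 206.8, 512.0]
tcp_rot: [-3.137, 0.001, -1.661]
ft_force: [0.4, -0.0, -2.5]
opening: 0.176
```

Run:
```python
from h import *
s=state();print(s["opening"],s["eef_pos"],s["ft_force"],s["moment"])
a=read_camera("scene")[:,:,::-1];b=read_camera("side")[:,:,::-1]
cv2.imwrite("pics/l1.png",np.hstack([cv2.resize(a[60:260,160:430],(400,296)),cv2.resize(b[60:260,170:440],(400,296))]))
print(target([556,-252,340],-0.8))
```

```text
0.17558144836946704 [554.14026441 206.83297914 511.9851068 ] [ 0.35039102 -0.00817515 -2.54572525] [ 0.02892511  0.01940696 -0.00196656]
(array([45.68, -4.32, -0.26]), array([  0.09,  -0.05, -49.36]))
```

View pics/l1.png

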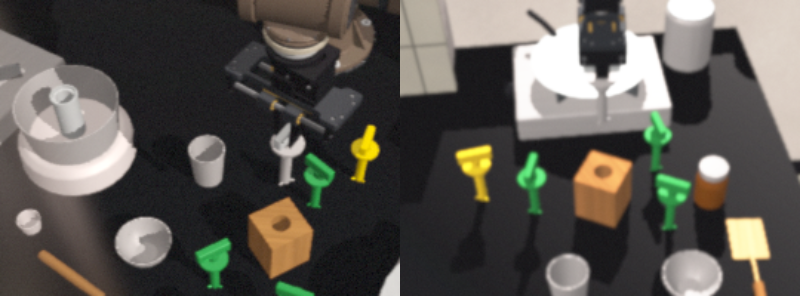

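The bolt hangs upright in the gripper, clear of the block, whose hole is now visible. Next I'll stop beside the column to measure its rim with the wrist camera.

Run:
```python
from h import *
print(target([513,-294,340],-0.8))
```

```text
(array([50.25, -0.42, -0.25]), array([  0.09,  -0.05, -49.36]))
```

Emit:
arm_command:
  steps:
    - [1,0,-0.2,0,0,-2]
    - [3,0,-0.2,0,0,-6]
    - [6,0,-0.2,0,0,-11]
    - [9,0,-0.2,0,0,-16]
    - [12,0,-0.2,0,0,-21]
    - [15,0,-0.2,0,0,-26]
    - [18,0,-0.2,0,0,-31]
    - [21,0,-0.2,0,0,-36]
    - [24,0,-0.2,0,0,-40]
    - [27,0,-0.2,0,0,-44]
    - [29,0,-0.2,0,0,-47]
    - [30,0,-0.2,0,0,-49.4]

```text
t: 6.43
eef_pos: [527.2, -94.3, 509.2]
tcp_rot: [3.139, 0.002, -0.798]
ft_force: [-0.9, 0.0, -1.9]
opening: 0.174
```

Run:
```python
from h import *
print(target([513,-294,340],-0.8))
```

```text
(array([13.32, 14.95, -0.2 ]), array([0.16, 0.13, 0.09]))
```

Emit:
arm_command:
  steps:
    - [0.7,0.8,-0.2,0,0,0]
    - [2.2,2.5,-0.2,0,0,0]
    - [4.2,4.8,-0.2,0,0,0]
    - [6.5,7.3,-0.2,0,0,0]
    - [8.8,10,-0.2,0,0,0]
    - [11,12.4,-0.2,0,0,0]
    - [12.5,14,-0.2,0,0,0]
    - [13.3,14.9,-0.2,0,0,0]
    - [13.3,14.9,-0.2,0,0,0]
    - [13.3,14.9,-0.2,0,0,0]
    - [13.3,14.9,-0.2,0,0,0]
    - [13.3,14.9,-0.2,0,0,0]

```text
t: 7.43
eef_pos: [513.5, -289.9, 513.7]
tcp_rot: [3.141, -0.0, -0.798]
ft_force: [-0.9, 0.5, -2.4]
opening: 0.173
```

Run:
```python
from h import *
import json
m=camera_model("wrist");im=read_camera("wrist")[:,:,::-1]
cv2.imwrite("pics/w3.png",im);json.dump({k:v.tolist() for k,v in m.items()},open("m3.json","w"))
s=state();print(s["eef_pos"],s["tcp_rot"],m["xyz"],m["rotation"])
```

```text
[ 513.49953808 -289.95034275  513.8549214 ] [ 3.14115950e+00 -7.10987686e-04 -7.98134601e-01] [ 570.34418871 -234.10646776  493.58366419] [-2.84548995e-01  3.86546944e-04 -7.99358728e-01]
```

View pics/w3.png

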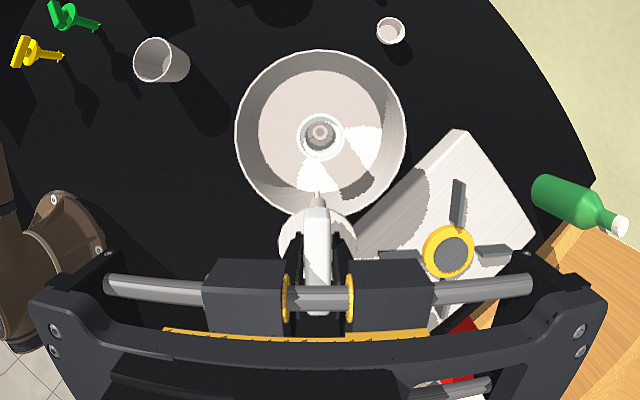

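The column rim is at about (319.5,136.5) with the bore visible, and the drum's rim circles about (320,132). The held bolt is at (316,230). I'll enlarge the rim.

Run:
```python
from h import *
im=cv2.imread("pics/w3.png")
cv2.imwrite("pics/w3c.png",cv2.resize(im[106:166,280:360],(800,600),interpolation=cv2.INTER_CUBIC))
```

```text
(no output)
```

View pics/w3c.png

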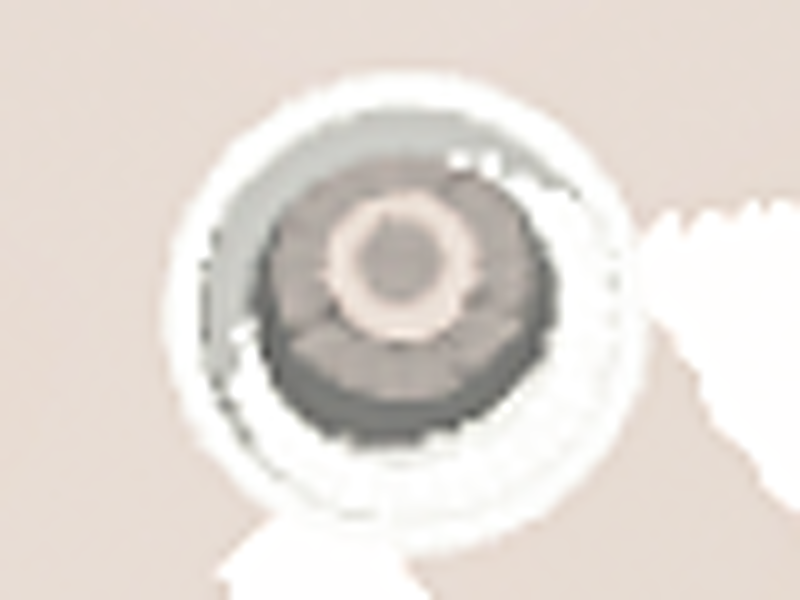

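```bash
cat >> h.py <<'E'
def xy_tool(yaw): return np.array([np.cos(yaw),np.sin(yaw)]),np.array([np.sin(yaw),-np.cos(yaw)])
E
python3 - <<'E'
from h import *
import json
m={k:np.array(v) for k,v in json.load(open("m3.json")).items()}
c=onz(m,319.9,136.65,170,True);print(c)
im=cv2.imread("pics/w3.png")
for u,v in [(280+16,136.6),(280+63.8,136.6),(319.9,112.5),(319.9,160.8)]:print(onz(m,u,v,170,True)[:2]-c[:2],np.linalg.norm(onz(m,u,v,170,True)-c))
X,Y=xy_tool(-.8);p=c[:2]-.74*X-.37*Y;print(p,target([*p,340],-.8))
E
```

```text
[ 555.35705511 -252.34635409  170.        ]
[-17.23414734  17.94851046] 24.883023577550755
[ 17.5256666  -17.70689212] 24.913510753852638
[18.10135264 17.63789253] 25.273587406891103
[-18.29975575 -17.84697128] 25.561600973750785
[ 555.1069139 -251.5577291] (array([ 0.16, -5.66,  0.25]), array([ 0.02, -0.04,  0.11]))
```

Emit:
arm_command:
  steps:
    - [0.1,-0.6,0.2,0,0,0]
    - [0.15,-1.8,0.2,0,0,0]
    - [0.15,-3,0.2,0,0,0]
    - [0.15,-4.2,0.2,0,0,0]
    - [0.15,-5.1,0.2,0,0,0]
    - [0.15,-5.65,0.25,0,0,0]
    - [0.15,-5.65,0.25,0,0,0]
    - [0.15,-5.65,0.25,0,0,0]
    - [0.15,-5.65,0.25,0,0,0]
    - [0.15,-5.65,0.25,0,0,0]

```text
t: 8.32
eef_pos: [554.6, -253.2, 511.3]
tcp_rot: [3.141, -0.001, -0.8]
ft_force: [0.1, 0.8, -2.3]
opening: 0.175
```

Run:
```python
from h import *
s=state();print(s["eef_pos"],s["tcp_rot"],s["joints"],s["ft_force"],s["moment"])
print(target([555.1,-251.55,291],-.8))
im=read_camera("wrist")[:,:,::-1]
cv2.imwrite("pics/w4.png",im)
```

```text
[ 554.56353514 -253.1720767   511.27826364] [ 3.14091235e+00 -7.78253201e-04 -7.99831722e-01] [-5.36462576e-01  3.84357922e-01  1.44729575e+00 -8.89679731e-04
  1.30936477e+00  2.63599114e-01] [ 0.08224828  0.82946278 -2.26649359] [-0.01397578 -0.04227726  0.04388994]
(array([-0.08, -0.15,  4.9 ]), array([ 0.04, -0.04,  0.01]))
```

Emit:
arm_command:
  steps:
    - [-0.1,-0.15,0.5,0,0,0]
    - [-0.1,-0.15,1.5,0,0,0]
    - [-0.1,-0.15,2.5,0,0,0]
    - [-0.1,-0.15,3.5,0,0,0]
    - [-0.1,-0.15,4,0,0,0]
    - [-0.1,-0.15,4.4,0,0,0]
    - [-0.1,-0.15,4.4,0,0,0]
    - [-0.1,-0.15,4.4,0,0,0]
    - [-0.1,-0.15,4.4,0,0,0]
    - [-0.1,-0.15,4.4,0,0,0]

```text
t: 9.2
eef_pos: [555.2, -251.1, 467.7]
tcp_rot: [3.141, -0.002, -0.799]
ft_force: [0.7, 0.3, -2.9]
opening: 0.173
```

Run:
```python
from h import *
s=state();print(s["eef_pos"],s["tcp_rot"],s["ft_force"],s["moment"])
print(target([555.1,-251.55,291],-.8))
im=read_camera("wrist")[:,:,::-1]
cv2.imwrite("pics/w5.png",cv2.resize(im[130:280,220:420],(800,600),interpolation=cv2.INTER_CUBIC))
a=read_camera("scene")[:,:,::-1];b=read_camera("side")[:,:,::-1]
c=lambda im,x,y:cv2.resize(im[y-50:y+50,x-40:x+40],(400,500),interpolation=cv2.INTER_CUBIC)
cv2.imwrite("pics/sc5.png",np.hstack([c(a,203,110),c(b,335,300)]))
```

```text
[ 555.21928016 -251.12174643  467.69282665] [ 3.14122877e+00 -1.52190982e-03 -7.99285287e-01] [ 0.65762322  0.33811862 -2.85089261] [ 0.02411207 -0.09219933 -0.00092733]
(array([0.02, 0.04, 0.54]), array([ 0.02, -0.09,  0.04]))
```

View pics/sc5.png

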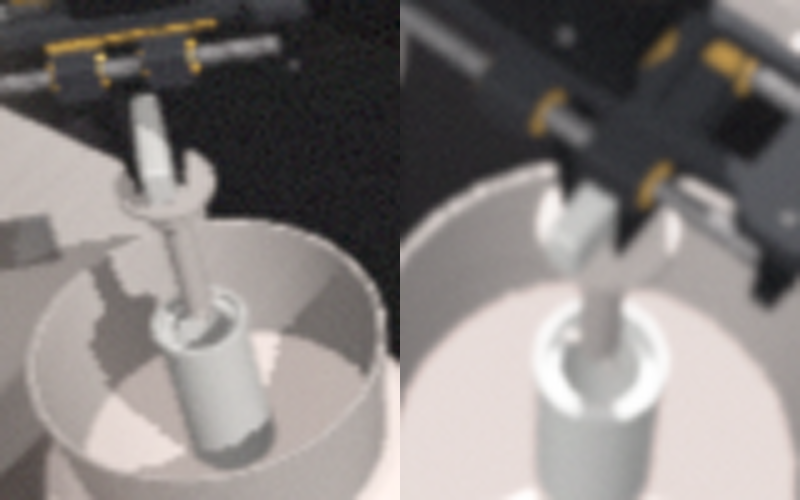

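The bolt stands over the column mouth: foot and rim are concentric in both views (about (200,315) in the left crop, (600,350) in the right). I'll lower it gently and watch the force.

Emit:
arm_command:
  steps:
    - [0,0.05,0.2,0,0,0]
    - [0,0.05,0.4,0,0,0]
    - [0,0.05,0.6,0,0,0]
    - [0,0.05,0.8,0,0,0]
    - [0,0.05,1.0,0,0,0]
    - [0,0.05,1.2,0,0,0]
    - [0,0.05,1.4,0,0,0]
    - [0,0.05,1.6,0,0,0]
    - [0,0.05,1.6,0,0,0]
    - [0,0.05,1.6,0,0,0]

```text
t: 10.18
eef_pos: [554.9, -251.5, 451.1]
tcp_rot: [3.141, -0.001, -0.799]
ft_force: [-1.0, -0.3, -2.1]
opening: 0.177
```

```bash
cat > st.py <<'E'
from h import *
s=state();X,Y=xy_tool(s["tcp_rot"][2]);f=s["ft_force"]
print("xy",s["eef_pos"][:2].round(2),"grip z",round(s["eef_pos"][2]-171.3,2),"rot",s["tcp_rot"].round(4),"F",f.round(1),"Ftool xy",round(f[:2]@X,1),round(f[:2]@Y,1),"M",s["moment"].round(3),"j6",s["joints"][5].round(3),"open",round(s["opening"],3))
print("d",target([555.1,-251.55,214],-.8))
E
python3 st.py
```

```text
xy [ 554.87 -251.49] grip z 279.83 rot [ 3.1409e+00 -6.0000e-04 -7.9930e-01] F [-1.  -0.3 -2.1] Ftool xy -0.5 1.0 M [ 0.005 -0.004 -0.04 ] j6 0.266 open 0.177
d (array([ 0.02, -0.02,  6.58]), array([ 0.04, -0.03,  0.04]))
```

Emit:
arm_command:
  steps:
    - [0,0,0.4,0,0,0]
    - [0,0,0.8,0,0,0]
    - [0,0,1.2,0,0,0]
    - [0,0,1.6,0,0,0]
    - [0,0,2.0,0,0,0]
    - [0,0,2.4,0,0,0]
    - [0,0,2.8,0,0,0]
    - [0,0,3.2,0,0,0]
    - [0,0,3.5,0,0,0]
    - [0,0,3.8,0,0,0]
    - [0,0,4.1,0,0,0]
    - [0,0,4.3,0,0,0]

```text
t: 11.18
eef_pos: [554.8, -251.5, 407.9]
tcp_rot: [3.141, -0.001, -0.799]
ft_force: [-0.2, -0.2, -2.1]
opening: 0.174
```

```bash
python3 st.py
```

```text
xy [ 554.84 -251.53] grip z 236.57 rot [ 3.1409e+00 -6.0000e-04 -7.9940e-01] F [-0.2 -0.2 -2.1] Ftool xy 0.0 0.2 M [-0.043 -0.054  0.044] j6 0.266 open 0.174
d (array([ 0.02, -0.02,  2.26]), array([ 0.04, -0.03,  0.04]))
```

Emit:
arm_command:
  steps:
    - [0,0,0.2,0,0,0]
    - [0,0,0.4,0,0,0]
    - [0,0,0.6,0,0,0]
    - [0,0,0.8,0,0,0]
    - [0,0,1.0,0,0,0]
    - [0,0,1.2,0,0,0]
    - [0,0,1.4,0,0,0]
    - [0,0,1.6,0,0,0]
    - [0,0,1.8,0,0,0]
    - [0,0,1.95,0,0,0]
    - [0,0,2.1,0,0,0]
    - [0,0,2.1,0,0,0]

```text
t: 12.18
eef_pos: [554.9, -251.6, 387.1]
tcp_rot: [3.141, -0.001, -0.799]
ft_force: [-0.6, -0.4, -0.9]
opening: 0.174
```

```bash
python3 st.py
```

```text
xy [ 554.87 -251.56] grip z 215.82 rot [ 3.141e+00 -8.000e-04 -7.993e-01] F [-0.6 -0.4 -0.9] Ftool xy -0.2 0.7 M [-0.031  0.061 -0.002] j6 0.266 open 0.174
d (array([ 0.02, -0.02,  0.18]), array([ 0.04, -0.04,  0.04]))
```

Emit:
arm_command:
  steps:
    - [0,0,0.04,0,0,0]
    - [0,0,0.08,0,0,0]
    - [0,0,0.12,0,0,0]
    - [0,0,0.16,0,0,0]
    - [0,0,0.2,0,0,0]
    - [0,0,0.2,0,0,0]
    - [0,0,0.2,0,0,0]

```text
t: 12.77
eef_pos: [554.9, -251.6, 385.5]
tcp_rot: [3.141, -0.001, -0.799]
ft_force: [-0.0, 0.8, 2.8]
opening: 0.174
```

Emit:
arm_command:
  steps:
    - [0,0,0.04,0,0,0]
    - [0,0,0.08,0,0,0]
    - [0,0,0.12,0,0,0]
    - [0,0,0.16,0,0,0]
    - [0,0,0.2,0,0,0]
    - [0,0,0.2,0,0,0]
    - [0,0,0.2,0,0,0]

```text
t: 13.35
eef_pos: [554.9, -251.6, 383.7]
tcp_rot: [3.141, -0.002, -0.799]
ft_force: [-1.0, -0.2, 7.3]
opening: 0.177
```

Contact came at grip z of about 216, as predicted for resting on a tooth, with 7–9 N. Now I'll turn anticlockwise.

Emit:
arm_command:
  steps:
    - [0,0,0,0,0,-2]
    - [0,0,0,0,0,-4]
    - [0,0,0,0,0,-6]
    - [0,0,0,0,0,-8]
    - [0,0,0,0,0,-10]
    - [0,0,0,0,0,-12]
    - [0,0,0,0,0,-12]

```text
t: 13.93
eef_pos: [554.9, -251.5, 383.6]
tcp_rot: [3.141, -0.001, -0.588]
ft_force: [0.4, 0.1, 5.7]
opening: 0.175
```

```bash
python3 st.py
```

```text
xy [ 554.95 -251.47] grip z 212.28 rot [ 3.1412e+00 -1.3000e-03 -5.8790e-01] F [0.4 0.1 5.7] Ftool xy 0.3 -0.3 M [ 0.173  0.056 -0.042] j6 0.054 open 0.175
d (array([ 0.02, -0.  , -0.17]), array([ 1.000e-02, -7.000e-02,  1.216e+01]))
```

Emit:
arm_command:
  steps:
    - [0,0,0,0,0,-2]
    - [0,0,0,0,0,-4]
    - [0,0,0,0,0,-6]
    - [0,0,0,0,0,-8]
    - [0,0,0,0,0,-10]
    - [0,0,0,0,0,-12]
    - [0,0,0,0,0,-12]

```text
t: 14.52
eef_pos: [555.0, -251.5, 383.7]
tcp_rot: [3.141, -0.002, -0.378]
ft_force: [0.0, 0.1, 6.8]
opening: 0.175
```

Emit:
arm_command:
  steps:
    - [0,0,0,0,0,-2]
    - [0,0,0,0,0,-4]
    - [0,0,0,0,0,-6]
    - [0,0,0,0,0,-8]
    - [0,0,0,0,0,-10]
    - [0,0,0,0,0,-12]
    - [0,0,0,0,0,-12]

```text
t: 15.1
eef_pos: [554.9, -251.5, 382.7]
tcp_rot: [3.141, 0.001, -0.169]
ft_force: [-0.5, 0.1, -1.3]
opening: 0.172
```

It dropped. I'll probe down for the next contact to tell land from notch floor.

Emit:
arm_command:
  steps:
    - [0,0,0.05,0,0,0]
    - [0,0,0.1,0,0,0]
    - [0,0,0.15,0,0,0]
    - [0,0,0.2,0,0,0]
    - [0,0,0.2,0,0,0]
    - [0,0,0.2,0,0,0]

```text
t: 15.6
eef_pos: [554.9, -251.6, 381.4]
tcp_rot: [3.141, -0.0, -0.171]
ft_force: [0.0, 0.0, 0.9]
opening: 0.177
```

Emit:
arm_command:
  steps:
    - [0,0,0.05,0,0,0]
    - [0,0,0.1,0,0,0]
    - [0,0,0.15,0,0,0]
    - [0,0,0.2,0,0,0]
    - [0,0,0.2,0,0,0]
    - [0,0,0.2,0,0,0]

```text
t: 16.1
eef_pos: [554.9, -251.6, 379.6]
tcp_rot: [3.14, -0.001, -0.171]
ft_force: [0.1, -0.4, 5.6]
opening: 0.172
```

Land contact is at TCP 382.6 (grip 211.3, close to the 211.75 predicted). I'll keep turning anticlockwise under about 8 N.

Emit:
arm_command:
  steps:
    - [0,0,0,0,0,-3]
    - [0,0,0,0,0,-6]
    - [0,0,0,0,0,-9]
    - [0,0,0,0,0,-12]
    - [0,0,0,0,0,-15]
    - [0,0,0,0,0,-18]
    - [0,0,0,0,0,-21]
    - [0,0,0,0,0,-24]
    - [0,0,0,0,0,-24]

```text
t: 16.85
eef_pos: [555.0, -251.6, 379.7]
tcp_rot: [3.14, -0.001, 0.251]
ft_force: [1.0, -0.8, 5.2]
opening: 0.177
```

Emit:
arm_command:
  steps:
    - [0,0,0,0,0,-2.5]
    - [0,0,0,0,0,-5]
    - [0,0,0,0,0,-7.5]
    - [0,0,0,0,0,-10]
    - [0,0,0,0,0,-12]
    - [0,0,0,0,0,-14]
    - [0,0,0,0,0,-14]

```text
t: 17.43
eef_pos: [555.0, -251.6, 379.7]
tcp_rot: [3.14, -0.0, 0.494]
ft_force: [0.9, -0.4, 4.6]
opening: 0.172
```

Emit:
arm_command:
  steps:
    - [0,0,0,0,0,-2]
    - [0,0,0,0,0,-4]
    - [0,0,0,0,0,-6]
    - [0,0,0,0,0,-8]
    - [0,0,0,0,0,-8]

```text
t: 17.85
eef_pos: [555.0, -251.6, 379.7]
tcp_rot: [3.14, -0.0, 0.634]
ft_force: [0.5, -0.8, 4.8]
opening: 0.175
```

Emit:
arm_command:
  steps:
    - [0,0,0,0,0,-2]
    - [0,0,0,0,0,-4]
    - [0,0,0,0,0,-6]
    - [0,0,0,0,0,-8]
    - [0,0,0,0,0,-8]

```text
t: 18.27
eef_pos: [555.1, -251.6, 379.7]
tcp_rot: [3.139, -0.0, 0.774]
ft_force: [1.5, 1.0, 5.7]
opening: 0.176
```

Emit:
arm_command:
  steps:
    - [0,0,0,0,0,-2]
    - [0,0,0,0,0,-4]
    - [0,0,0,0,0,-6]
    - [0,0,0,0,0,-6]

```text
t: 18.6
eef_pos: [555.1, -251.6, 379.6]
tcp_rot: [3.14, 0.0, 0.878]
ft_force: [2.0, 0.6, 4.7]
opening: 0.174
```

Emit:
arm_command:
  steps:
    - [0,0,0,0,0,-2]
    - [0,0,0,0,0,-4]
    - [0,0,0,0,0,-6]
    - [0,0,0,0,0,-6]

```text
t: 18.93
eef_pos: [554.7, -251.5, 378.7]
tcp_rot: [-3.141, 0.001, 0.981]
ft_force: [-0.6, -0.5, -2.3]
opening: 0.177
```

It dropped again. I'll follow it down to the notch floor, expected at TCP of about 374.

Emit:
arm_command:
  steps:
    - [0,0,0.06,0,0,0]
    - [0,0,0.12,0,0,0]
    - [0,0,0.18,0,0,0]
    - [0,0,0.24,0,0,0]
    - [0,0,0.3,0,0,0]
    - [0,0,0.3,0,0,0]

```text
t: 19.43
eef_pos: [554.9, -251.5, 376.0]
tcp_rot: [3.141, 0.001, 0.981]
ft_force: [0.3, -0.4, -2.4]
opening: 0.175
```

Emit:
arm_command:
  steps:
    - [0,0,0.06,0,0,0]
    - [0,0,0.12,0,0,0]
    - [0,0,0.18,0,0,0]
    - [0,0,0.24,0,0,0]
    - [0,0,0.24,0,0,0]
    - [0,0,0.24,0,0,0]

```text
t: 19.93
eef_pos: [554.9, -251.6, 374.0]
tcp_rot: [3.141, 0.001, 0.981]
ft_force: [-0.2, -0.5, -0.1]
opening: 0.178
```

```bash
python3 st.py
```

```text
xy [ 554.89 -251.58] grip z 202.68 rot [3.1406e+00 7.0000e-04 9.8090e-01] F [-0.2 -0.5 -0.1] Ftool xy -0.6 0.1 M [ 0.084 -0.153 -0.035] j6 -1.514 open 0.178
d (array([ 0.01,  0.02, -1.13]), array([ 8.0000e-02, -2.0000e-02,  1.0204e+02]))
```

The lugs are on the notch floor (light contact at TCP 374.0, 374.1 expected). Now clockwise, following the 0.1 mm/deg lead.

Emit:
arm_command:
  steps:
    - [0,0,0,0,0,3]
    - [0,0,0.01,0,0,6]
    - [0,0,0.03,0,0,9]
    - [0,0,0.05,0,0,12]
    - [0,0,0.08,0,0,15]
    - [0,0,0.11,0,0,18]
    - [0,0,0.14,0,0,21]
    - [0,0,0.17,0,0,24]
    - [0,0,0.17,0,0,24]

```text
t: 20.68
eef_pos: [554.9, -251.6, 372.5]
tcp_rot: [3.14, 0.0, 0.56]
ft_force: [-0.6, -0.6, 0.5]
opening: 0.172
```

```bash
python3 st.py
```

```text
xy [ 554.88 -251.56] grip z 201.19 rot [3.1402e+00 1.0000e-04 5.5970e-01] F [-0.6 -0.6  0.5] Ftool xy -0.8 0.2 M [ 0.02  -0.028 -0.015] j6 -1.093 open 0.172
d (array([ 0.02,  0.01, -1.28]), array([ 7.00e-02, -5.00e-02,  7.79e+01]))
```

Emit:
arm_command:
  steps:
    - [0,0,0.03,0,0,3]
    - [0,0,0.06,0,0,6]
    - [0,0,0.09,0,0,9]
    - [0,0,0.12,0,0,12]
    - [0,0,0.14,0,0,15]
    - [0,0,0.16,0,0,18]
    - [0,0,0.16,0,0,18]

```text
t: 21.27
eef_pos: [555.0, -251.6, 371.3]
tcp_rot: [3.14, -0.001, 0.247]
ft_force: [-0.9, -0.3, 5.1]
opening: 0.175
```

```bash
python3 st.py
```

```text
xy [ 554.98 -251.6 ] grip z 200.05 rot [ 3.1395e+00 -1.0000e-03  2.4660e-01] F [-0.9 -0.3  5.1] Ftool xy -0.9 0.1 M [ 0.045 -0.005  0.005] j6 -0.78 open 0.175
d (array([ 0.01,  0.  , -1.39]), array([ 0.08, -0.11, 59.97]))
```

Emit:
arm_command:
  steps:
    - [0,0,0,0,0,3]
    - [0,0,0,0,0,6]
    - [0,0,0,0,0,9]
    - [0,0,0,0,0,12]
    - [0,0,0,0,0,12]

```text
t: 21.68
eef_pos: [555.0, -251.6, 371.4]
tcp_rot: [3.14, -0.002, 0.038]
ft_force: [0.4, 0.5, 5.3]
opening: 0.179
```

```bash
python3 st.py
```

```text
xy [ 554.99 -251.64] grip z 200.05 rot [ 3.1397e+00 -1.6000e-03  3.7800e-02] F [0.4 0.5 5.3] Ftool xy 0.5 -0.5 M [-0.043 -0.036  0.005] j6 -0.571 open 0.179
d (array([ 0.01, -0.01, -1.39]), array([ 0.07, -0.13, 48.  ]))
```

Emit:
arm_command:
  steps:
    - [0,0,0,0,0,3]
    - [0,0,0,0,0,6]
    - [0,0,0,0,0,8]
    - [0,0,0,0,0,10]
    - [0,0,0,0,0,10]

```text
t: 22.1
eef_pos: [555.0, -251.8, 371.3]
tcp_rot: [3.14, -0.002, -0.135]
ft_force: [-0.3, -1.2, 5.6]
opening: 0.175
```

```bash
python3 st.py
```

```text
xy [ 555.02 -251.79] grip z 200.03 rot [ 3.1396e+00 -2.0000e-03 -1.3530e-01] F [-0.3 -1.2  5.6] Ftool xy -0.1 1.3 M [-0.212 -0.121  0.07 ] j6 -0.398 open 0.175
d (array([ 0.01, -0.02, -1.4 ]), array([ 0.07, -0.15, 38.09]))
```

Emit:
arm_command:
  steps:
    - [0,0,0,0,0,2]
    - [0,0,0,0,0,4]
    - [0,0,0,0,0,6]
    - [0,0,0,0,0,8]
    - [0,0,0,0,0,8]

```text
t: 22.52
eef_pos: [555.0, -251.9, 371.3]
tcp_rot: [3.14, -0.002, -0.275]
ft_force: [-0.3, -3.1, 4.4]
opening: 0.173
```

```bash
python3 st.py
python3 - <<'E'
from h import *
a=read_camera("scene")[:,:,::-1];b=read_camera("side")[:,:,::-1]
c=lambda im,x,y:cv2.resize(im[y-40:y+40,x-35:x+35],(400,457),interpolation=cv2.INTER_CUBIC)
cv2.imwrite("pics/sc6.png",np.hstack([c(a,203,120),c(b,335,315)]))
E
```

```text
xy [ 554.98 -251.94] grip z 200.05 rot [ 3.1395e+00 -2.4000e-03 -2.7470e-01] F [-0.3 -3.1  4.4] Ftool xy 0.6 3.0 M [-0.552 -0.008  0.052] j6 -0.259 open 0.173
d (array([ 0.  , -0.04, -1.4 ]), array([ 0.08, -0.17, 30.1 ]))
```

View pics/sc6.png

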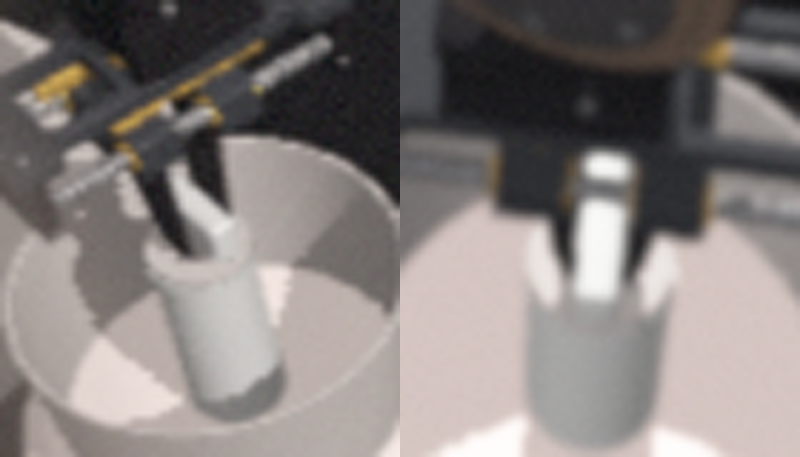

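The collar looks flush on the column and the bar has turned with the fingers. I'll tighten a little more to see whether torque builds.

Emit:
arm_command:
  steps:
    - [0,0,0,0,0,2]
    - [0,0,0,0,0,4]
    - [0,0,0,0,0,6]
    - [0,0,0,0,0,8]
    - [0,0,0,0,0,8]

```text
t: 23.03
eef_pos: [555.0, -252.0, 371.4]
tcp_rot: [3.14, -0.003, -0.414]
ft_force: [0.3, -3.5, 4.6]
opening: 0.172
```

```bash
python3 st.py
```

```text
xy [ 555.03 -251.99] grip z 200.06 rot [ 3.1399e+00 -2.9000e-03 -4.1420e-01] F [ 0.3 -3.5  4.6] Ftool xy 1.7 3.1 M [-0.564 -0.119  0.183] j6 -0.119 open 0.172
d (array([-0.01, -0.04, -1.39]), array([ 0.06, -0.19, 22.1 ]))
```

Torque is building (0.18 Nm). A gentle pull test: raise 1 mm in small steps.

Emit:
arm_command:
  steps:
    - [0,0,-0.03,0,0,0]
    - [0,0,-0.06,0,0,0]
    - [0,0,-0.1,0,0,0]
    - [0,0,-0.1,0,0,0]

```text
t: 23.37
eef_pos: [555.0, -251.7, 371.5]
tcp_rot: [3.141, -0.001, -0.414]
ft_force: [2.8, -4.4, 1.1]
opening: 0.175
```

```bash
python3 st.py
```

```text
xy [ 555.   -251.73] grip z 200.21 rot [ 3.1406e+00 -1.2000e-03 -4.1440e-01] F [ 2.8 -4.4  1.1] Ftool xy 4.3 2.9 M [-0.908 -0.587  0.081] j6 -0.119 open 0.175
d (array([ 0.  , -0.02, -1.38]), array([ 0.05, -0.08, 22.09]))
```

Emit:
arm_command:
  steps:
    - [0,0,-0.03,0,0,0]
    - [0,0,-0.06,0,0,0]
    - [0,0,-0.08,0,0,0]
    - [0,0,-0.08,0,0,0]

```text
t: 23.7
eef_pos: [554.8, -251.4, 371.8]
tcp_rot: [3.141, 0.001, -0.415]
ft_force: [2.2, -1.2, -6.0]
opening: 0.172
```

```bash
python3 st.py
```

```text
xy [ 554.81 -251.37] grip z 200.49 rot [ 3.1411e+00  8.0000e-04 -4.1510e-01] F [ 2.2 -1.2 -6. ] Ftool xy 2.5 0.2 M [-0.427 -0.668  0.069] j6 -0.118 open 0.172
d (array([ 0.03,  0.01, -1.35]), array([ 0.04,  0.04, 22.05]))
```

The thread holds against the pull, at −6 N including 2 N of weight. I'll settle back down, snug slightly and release.

Emit:
arm_command:
  steps:
    - [0,0,0.05,0,0,0]
    - [0,0,0.08,0,0,0]
    - [0,0,0.08,0,0,2]
    - [0,0,0.08,0,0,4]
    - [0,0,0.08,0,0,5]
    - [0,0,0.08,0,0,5]

```text
t: 24.2
eef_pos: [554.8, -251.6, 371.6]
tcp_rot: [3.141, -0.0, -0.503]
ft_force: [0.7, -3.2, -2.1]
opening: 0.174
```

```bash
python3 st.py
```

```text
xy [ 554.77 -251.61] grip z 200.28 rot [ 3.1406e+00 -4.0000e-04 -5.0300e-01] F [ 0.7 -3.2 -2.1] Ftool xy 2.2 2.5 M [-0.633 -0.179  0.151] j6 -0.03 open 0.174
d (array([ 0.03, -0.02, -1.37]), array([ 0.05, -0.03, 17.02]))
```

Emit:
arm_command:
  steps:
    - [0,0,0,0,0,0]
    - [0,0,0,0,0,0]
    - [0,0,0,0,0,0]
    - [0,0,0,0,0,0]
    - [0,0,0,0,0,0]
    - [0,0,0,0,0,0]
  jaw: 5.5

```text
t: 24.7
eef_pos: [554.8, -251.5, 371.5]
tcp_rot: [3.141, -0.0, -0.503]
ft_force: [-0.2, 0.2, 0.4]
opening: 0.537
```

Emit:
arm_command:
  steps:
    - [0,0,-0.5,0,0,0]
    - [0,0,-1.5,0,0,0]
    - [0,0,-3,0,0,0]
    - [0,0,-5,0,0,0]
    - [0,2,-8,0,0,0]
    - [0,5,-11,0,0,0]
    - [0,7,-13,0,0,0]
    - [0,8,-14,0,0,0]
    - [0,8,-14,0,0,0]
    - [0,8,-14,0,0,0]

```text
t: 25.53
eef_pos: [516.2, -321.3, 511.3]
tcp_rot: [3.141, -0.0, -0.504]
ft_force: [-0.5, -0.1, -1.0]
opening: 0.576
```

```bash
python3 st.py
python3 - <<'E'
from h import *
import json
m=camera_model("wrist");w=read_camera("wrist")[:,:,::-1];json.dump({k:v.tolist() for k,v in m.items()},open("m7.json","w"));cv2.imwrite("pics/w7.png",w)
a=read_camera("scene")[:,:,::-1];b=read_camera("side")[:,:,::-1]
cv2.imwrite("pics/s7a.png",a);cv2.imwrite("pics/s7b.png",b)
c=lambda im,x,y,r=35:cv2.resize(im[y-r:y+r,x-r:x+r],(400,400),interpolation=cv2.INTER_CUBIC)
K=m["K"];# project rim centre into the wrist view
R_=R.from_euler("xyz",m["rotation"]);p=R_.inv().apply(np.array([555.3,-252.3,190])-m["xyz"])*[1,-1,-1]
t=np.arctan2(np.hypot(*p[:2]),p[2]);uv=K[:2,2]+K[0,0]*t*p[:2]/np.hypot(*p[:2]);print(uv)
u,v=np.clip(uv.astype(int),60,340)
cv2.imwrite("pics/fin.png",np.hstack([c(a,203,120),c(w,u,v,60)]))
E
```

```text
xy [ 516.17 -321.31] grip z 339.98 rot [ 3.1411e+00 -5.0000e-04 -5.0360e-01] F [-0.5 -0.1 -1. ] Ftool xy -0.4 0.3 M [-0.055 -0.033 -0.018] j6 -0.162 open 0.576
d (array([ 0.04, -7.99, 12.59]), array([ 0.02, -0.03, 16.99]))
[318.53406997 114.70522255]
```

View pics/fin.png

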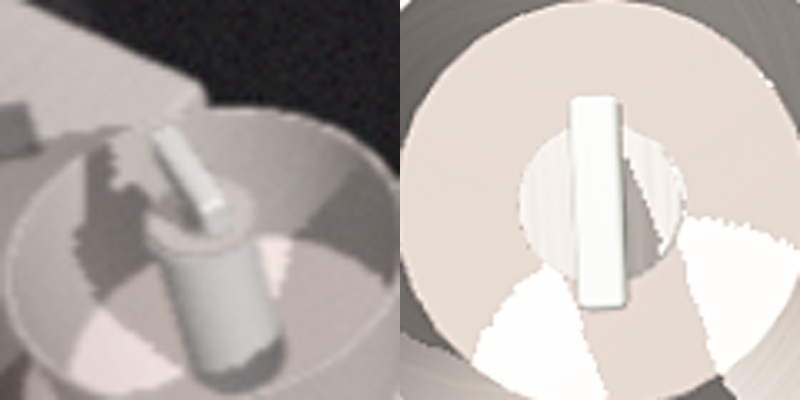

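The bolt stands upright and concentric, with the collar closed on the column rim, and the gripper is clear. Handing in.

```bash
python3 -c "from cell import job_done; print(job_done())"
```

```text
the job is handed in; nothing more can be done
None
```

The bolt is out of the block, screwed into the grinder column and released. I handed the job in with the robot's clock at about 25.5 s of the 64 s.

**What I did:**
- I took the grey bolt out of the block and lowered it down the column without measurable contact. It came to rest on a tooth.
- Turning anticlockwise under about 8–10 N, it dropped to the land after roughly 30°. About 66° further on, it dropped into the notches.
- I then screwed it clockwise about 1.5 rad in all. The highest vertical force reading was about 7 N, so up to about 10 N on the grinder counting the bolt's weight.

**Last checks:**
- **Seating:** the collar met a firm stop where expected. The vertical force then stayed steady while turning torque rose to about 0.15–0.18 Nm.
- **Thread:** a gentle pull test held, reading −6 N, of which about 2 N is the bolt's weight.
- **Final pictures:** the bolt is upright, on the axis, with its collar closed on the rim and the gripper clear. The scene crop and force readings gave no sign of contact with anything else, but I did not measure the bystanders.

**Not confirmed:** I could not measure the collar gap to better than about 2 mm by camera. That it is flush rests on the firm stop, the torque and the pull test. Small sideways forces of 3–5 N showed while tightening and were gone after release.

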